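# Tighten a cart wheel's castle nut to its next slot and pin it

## Robot

A 6-joint arm with a two-finger parallel gripper is mounted at the origin on the work surface. World frame = base frame: x ahead of the robot, y to its left, z up, the work surface at z = 0. Lengths are in m, angles in rad, forces in N, time in s.
With the tool pointing down it reaches from about 0.35 to 0.775 m from the base axis. Payload 5.5 kg.
Tool frame: the origin (TCP) lies at the very end of the fingers, on their centre line; the grasp point (between the pads) lies 19 mm behind it; z points along the fingers, y is the direction in which the jaws open and shut (so a half turn about z gives the same grasp; the last joint's range is limited). The gripper opens to 85 mm and grips with 20 to 120 N. Pads are 22 mm wide; open, the fingers measure 114 mm over their backs; the gripper's body (76 mm by 85 mm) begins 54 mm behind the grasp point. The pads swing forward as they close: fully open they stand 13 mm farther back than shut.
Start: joints at [-1.416, 0.313, 0.046, 1.304, 0, 1.431], TCP at [0.167, -0.55, 0.231] pointing down, gripper open.
Joint ranges: [-2.76, 2.76], [-0.86, 1.69], [-1.03, 1.26], [-2.2, 2.34], [-1.47, 1.5], [-3.14, 3.14]. Speed limits (rad/s): [2.57, 2.57, 3.14, 3.14, 3.14, 3.14].

## Interface

Orientations are given as a unit quaternion [w, x, y, z].
In Python, from workcell import env gives the robot as it stands. The module is installed in compiled form; this text tells all that it offers.
- The arm moves only by the shell command python3 -m pendant 'ROWS' [FORCE]. ROWS is JSON, a list of rows, each an object with "fingers": the finger opening in mm, from 0 to 85.4; "delta_pos": the shift along the tool's x, y, z in mm, a list of three; "angular": the turn, a rotation vector about the tool's x, y, z in rad, a list of three. In form: [{"fingers": fingers, "delta_pos": [x, y, z], "angular": [ax, ay, az]}, ...]. A call has 1 to 12 rows; each row shifts and turns the commanded pose from where the row before left it, along the tool's axes as they then stand; what a row does not reach is not made up. A row lasts 1/10 s, in which the tool goes at most 50 mm and 8.59 degrees, less where a joint would pass 70% of its speed; a pose out of reach is approached as far as the arm can. A call is refused whole if a number of a shift passes 50 or a number of a turn 0.15, either way. A call with a gripper value outside its range is refused whole. The fingers move at their own pace and stop on an object; FORCE is the grip in N (left out, the last holds). Time passes only in rows, so rows that do not move let the fingers close. It gives the time, the measured TCP pose, the force and the opening at its end, in the units of the state.
- env.get_state(): the state, without advancing time (a new reading comes with each control period).
- env.read_camera(name): name is "scene" or "side" or "wrist"; returns the picture (480x640x3 uint8, blue, green, red); there is no depth.
- env.camera_params(name): a dict with "fx", "fy", "cx", "cy" (pixels), "k1" (the pictures are not rectified: a ray, as slopes to the right and down, at radius r is drawn at 1 + k1 r^2 times it, then the intrinsics apply), "view" (4x4, takes a point from world to camera coordinates). Camera axes: x right, y up, looking along -z (the intrinsics and any distortion apply to the point x, -y, -z); pixel columns grow to the right and rows downward; lengths in m; the calibration is good to about 2 mm. A picture is of the moment at which its call begins: read the wrist's pose just before it. camera_params takes no time and is no camera call; for the wrist camera it gives the pose at the moment of the call.
- env.hand_in(): hands the job in, once; it reports no verdict.
The state is a dict: "clock": time; "joint_pos": joint angles; "qvel": joint speeds; "tau": joint torques, N m; "tcp_pos": TCP position; "orientation": TCP orientation; "wrist_force": force on the tool from outside, world axes, zero at the start; "ft_torque": the same for the moment, N m; "finger_gap": finger opening in m.
Only numpy, scipy, OpenCV 4.12 (cv2) and the standard library are available. Lean on these libraries where they do the work, as an engineer would, in place of code of your own. Each camera call takes 0.05 s, during which the arm holds its last target. There are 200 camera calls.

## Task

Put this cart wheel back into use: tighten the castle nut clockwise until you feel it go snug on the wheel, carry on only to the next slot that lines up with the cross hole in the axle, and let go. Then push the orange-handled lock pin gently through slot and cross hole until its collar is home against the nut, leave it there, and do not disturb the other things on the table.

Things in the scene. Friction and masses are not known exactly. Their poses are not given: they have to be found in the camera images.
- axle: Steel stub axle, 30 mm thick, upright and fixed on a 160 mm square, 12 mm thick plate. Origin on the axle's axis at table height, z up. The cross hole, 8 mm wide and high, runs level right through along its x axis: the pin may go in from either end. A red line across the top end (100 mm above the table) marks the hole's direction.
- hole (a point): Centre of the axle's cross hole, on the axle's axis 88 mm above the table; x runs along the hole.
- nut_grip (a point): Centre of the brass nut, on its axis, half-way up (78.5 mm above the table); turns with it, x points to mid flat. 46 mm across flats, 33 mm high, foot at 62 mm, six slots 9 mm wide, 14 mm deep, each in mid flat. The pin passes if a slot is in line with the hole within 0.08 rad. Grip two opposite flats from above. Turning takes 0.36 N m either way while loose; once snug 0.60 to tighten, but 0.1 to ease back.
- wheel: Wheel, 180 mm diameter, black tyre, fixed flat round the axle, top 57 mm, hub 62 mm above the table; origin on its axis at table height. The nut starts loose and goes snug on it after an unknown turn (0.1 to nearly 2 rad). 1.15 rad past snug the spring washer is flat and it jams. If it goes snug within 0.1 rad of a lined-up slot, that slot and the next are both right. (Rules call the turn still short of snug run: -0.3 is 0.3 rad short; it cannot be read, only felt.)
- pin_grip (a point): Centre of the lock pin's orange handle, on the shaft's line (18 mm above the table while it stands). Handle 26 long (x), 14 wide (y), 36 mm high (z up); x points along the shaft. From here the face of the 14 mm collar is 24 mm along x, the 6 mm shaft runs to 74 mm, a 4 mm nose to 82 mm. 45 g. Grip the handle across its width from above.
- pin_mid (a point): Point on the lock pin's shaft 47 mm along x from the handle's centre; it lies at the centre of the cross hole when the collar is home. Same axes as the handle.
- remote: Black remote control, 170 x 46 x 18 mm, lying; leave it alone. Origin under its centre.
- spanner: Steel open spanner lying on the table; leave it alone.
- screwdriver: Screwdriver lying on the table; leave it alone.
- washer: Loose steel washer, 56 mm diameter, 5 mm thick; leave it alone.
- grease_tin: Green tin with a pale lid, 66 mm diameter, 70 mm high; leave it alone.
- tape_reel: Cardboard-brown reel, 60 mm diameter, 25 mm high; leave it alone.
Not all that is in view belongs to the job. Leave any pink look-alike of the axle alone. What is shaped like the part that bears pin_grip but red is not meant.

How it is judged:
On the way, in this order (a step that is already met when the one before it is completed fails the run):
1. the nut is tightened until it bears on the wheel (value of joint run above -0.03 rad), for 0.2 s.
2. the pin's shaft has entered the cross hole with the nut still tight (distance between pin_mid and hole below 0.025 m and angle between the x axis of pin_mid and the x axis of hole, either way round below 0.15 rad and value of joint run above -0.1 rad), for 0.1 s.
At the end, for the whole second after the job is handed in: The lock pin sits through slot and cross hole with its collar home (its mid point within 5 mm of the hole's centre, in line within 0.15 rad), at rest and released; the nut is snug on the wheel (not backed off more than 0.1 rad from snug) (distance between pin_mid and hole below 0.005 m and angle between the x axis of pin_mid and the x axis of hole, either way round below 0.15 rad and value of joint run above -0.1 rad and linear speed of pin below 0.02 m/s); the robot touches nothing.
It fails at once if the pin is forced: over 45 N between it and the axle or nut (contact force between pin and axle above 45 N).
It fails at once if another thing on the table is pushed over 30 mm from its place (distance of any of remote, spanner, screwdriver, washer, grease_tin, tape_reel from where it was at the start of the episode above 0.03 m).
It also fails if it takes over 61 s, if anything falls off the work surface, if the arm or the gripper's body presses on something with over 40 N, if the wrist force passes 120 N, or if a joint passes its speed limit or range.

## Working session

There is one attempt and no reset: what is moved stays moved. The work goes in short steps, Python scripts to look and compute and a shell command to move; the robot and the scene stay as the last step left them, time stands still between calls to the robot, and variables do not carry over. Pictures are saved under pics/ and viewed, about 8 in all and at most 12, crops included, and the job is handed in when it is done.

```bash
mkdir -p pics; ls; cat > h.py <<'E'
import numpy as np, cv2
from workcell import env
def grab(n):
    p=env.camera_params(n); im=env.read_camera(n); return im,p
def ray(p,u,v):
    a=(u-p['cx'])/p['fx']; b=(v-p['cy'])/p['fy']
    x,y=a,b
    for _ in range(20):
        r=x*x+y*y; x,y=a/(1+p['k1']*r),b/(1+p['k1']*r)
    V=np.array(p['view']); R=V[:3,:3]; t=V[:3,3]
    return -R.T@t, R.T@np.array([x,-y,-1.])
def onz(p,u,v,z):
    o,d=ray(p,u,v); return o+d*(z-o[2])/d[2]
def proj(p,X):
    V=np.array(p['view']); c=V[:3,:3]@np.array(X)+V[:3,3]
    x,y=c[0]/-c[2],-c[1]/-c[2]; k=1+p['k1']*(x*x+y*y)
    return np.array([p['cx']+p['fx']*x*k,p['cy']+p['fy']*y*k])
E
python3 - <<'E'
from h import *
s=env.get_state(); print(s)
for n in('scene','side','wrist'):
    im,p=grab(n); cv2.imwrite(f'pics/{n}0.png',im); print(n,p)
E
```

```text
pics
{'clock': 0.0, 'joint_pos': array([-1.41561383e+00,  3.13989176e-01,  4.49846242e-02,  1.30358402e+00,
       -3.35123276e-06,  1.43119396e+00]), 'qvel': array([-4.67723130e-04, -7.49172198e-04,  9.02375396e-04,  1.11410525e-03,
       -7.45253004e-05, -1.81150385e-03]), 'tau': array([-3.07777032e-05, -4.80628145e+01,  2.98531741e+01,  1.94467854e-02,
       -2.32015336e-04, -1.05095333e-05]), 'tcp_pos': array([ 0.1669673 , -0.54970043,  0.23041755]), 'orientation': array([-8.96083947e-04,  9.89156989e-01,  1.46859281e-01, -8.65635743e-06]), 'wrist_force': array([-0.12895645, -0.00770673,  0.30111626]), 'ft_torque': array([ 0.0657678 , -0.01270901,  0.06315133]), 'finger_gap': 0.08531296262016969}
scene {'fx': 536.1733901579042, 'fy': 536.1733901579042, 'cx': 321.8433287336865, 'cy': 240.88287137292738, 'k1': -0.0014602164039470777, 'view': array([[-0.54829269,  0.83621469,  0.01095998,  0.31187281],
       [-0.60204551, -0.40378009,  0.68884167,  0.24480641],
       [ 0.58044494,  0.37108844,  0.72482897, -1.57139132],
       [ 0.        ,  0.        ,  0.        ,  1.        ]])}
side {'fx': 502.94788989111606, 'fy': 502.94788989111606, 'cx': 318.5779898174658, 'cy': 234.56155180050922, 'k1': -0.11802725247987256, 'view': array([[-0.99859438, -0.04969956, -0.01841765,  0.48556983],
       [ 0.02628664, -0.76613305,  0.64214419, -0.09805849],
       [-0.04602465,  0.64075744,  0.7663626 , -0.99890143],
       [ 0.        ,  0.        ,  0.        ,  1.        ]])}
wrist {'fx': 388.9120871452165, 'fy': 388.9120871452165, 'cx': 320.33042702399655, 'cy': 239.52381889295793, 'k1': -0.06933621139385114, 'view': array([[ 0.29090446, -0.95674955, -0.00221452, -0.57384978],
       [ 0.92029493,  0.28045161, -0.27277122,  0.03590936],
       [ 0.2615948 ,  0.07731235,  0.96207638, -0.37967885],
       [ 0.        ,  0.        ,  0.        ,  1.        ]])}
```

View pics/scene0.png

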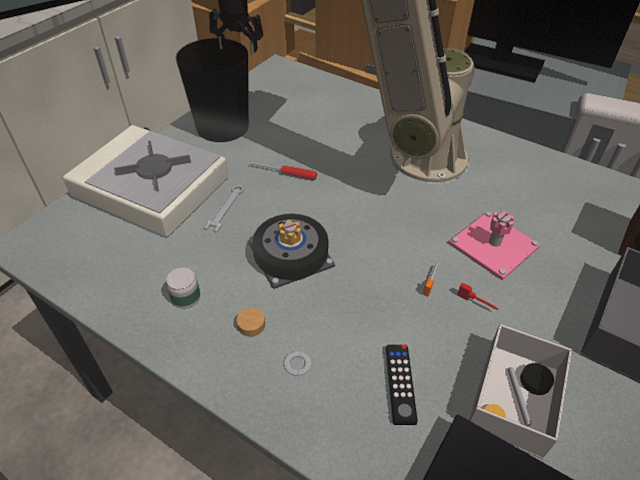

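View pics/side0.png

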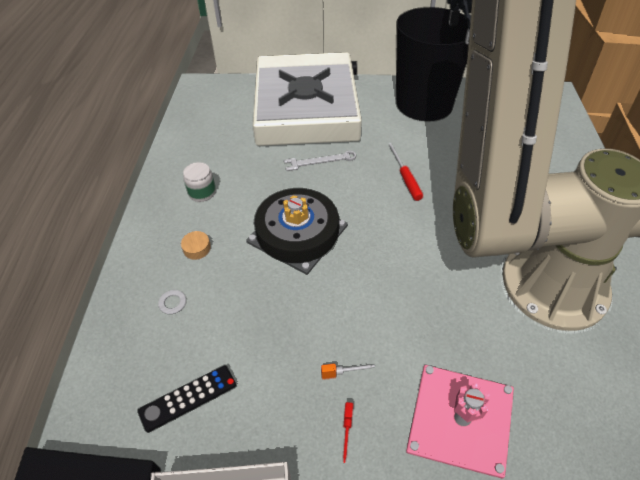

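Scene: the wheel with the brass nut is at about (290,238), the orange pin at (428,287), the red look-alike pin at (470,293) and the pink look-alike axle at (497,240). In the side view the nut is at (296,210), the orange pin at (330,370) and the red pin at (348,415). The orange pin and the wheel's brass nut fit the description. I'll confirm that in one crop and measure.

```bash
python3 - <<'E'
from h import *
P={n:env.camera_params(n) for n in('scene','side')}
I={n:cv2.imread(f'pics/{n}0.png') for n in P}
W={'scene':((255,205,325,275),(400,250,510,320)),'side':((250,180,345,260),(310,345,390,470))}
tiles=[]
for n in P:
    hsv=cv2.cvtColor(I[n],cv2.COLOR_BGR2HSV)
    a,b=W[n]
    def m(lo,hi,w):
        k=cv2.inRange(hsv,lo,hi); z=np.zeros_like(k); z[w[1]:w[3],w[0]:w[2]]=k[w[1]:w[3],w[0]:w[2]]; return z
    o=m((7,150,120),(17,255,255),b); ys,xs=np.nonzero(o); print(n,'orange',len(xs),xs.mean(),ys.mean(), onz(P[n],xs.mean(),ys.mean(),.018))
    q=m((10,80,60),(30,255,255),a); ys,xs=np.nonzero(q); print(n,'brass',len(xs),xs.mean(),ys.mean(),onz(P[n],xs.mean(),ys.mean(),.08))
    for w in(a,b): tiles.append(cv2.resize(I[n][w[1]:w[3],w[0]:w[2]],(400,300),interpolation=cv2.INTER_CUBIC))
cv2.imwrite('pics/c1.png',np.vstack([np.hstack(tiles[:2]),np.hstack(tiles[2:])]))
E
```

```text
scene orange 68 428.7352941176471 284.7352941176471 [0.45022872 0.21245635 0.018     ]
scene brass 310 289.81290322580645 233.93225806451613 [ 0.54290563 -0.10645917  0.08      ]
side orange 199 328.3316582914573 370.8040201005025 [0.45827676 0.21306659 0.018     ]
side brass 394 295.70558375634516 211.66243654822335 [ 0.53681053 -0.10368576  0.08      ]
```

View pics/c1.png

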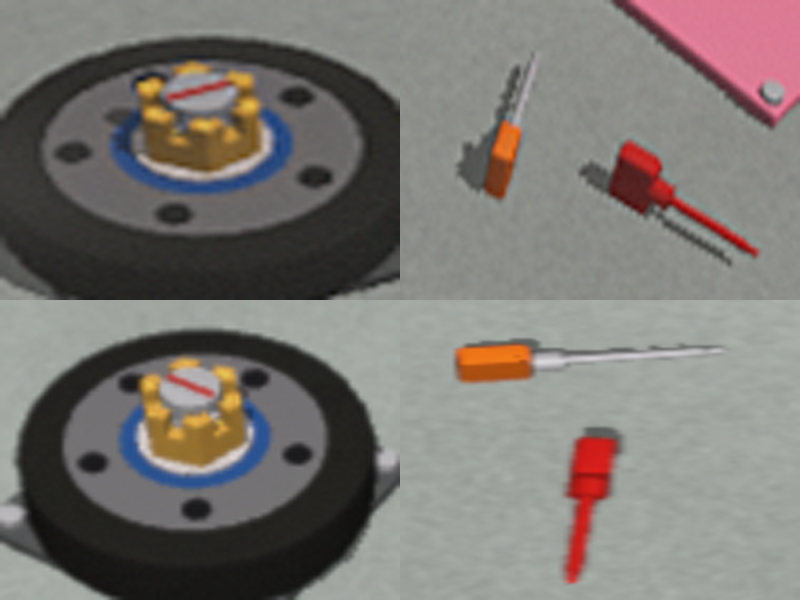

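The crop confirms it: the orange pin has the steel shaft and the brass nut is on the wheel, while red and pink are the decoys. Next I move over the nut.

```bash
python3 -m pendant '[{"fingers":85,"delta_pos":[40,-26,0],"angular":[0,0,0]},{"fingers":85,"delta_pos":[40,-26,0],"angular":[0,0,0]},{"fingers":85,"delta_pos":[40,-26,0],"angular":[0,0,0]},{"fingers":85,"delta_pos":[40,-26,0],"angular":[0,0,0]},{"fingers":85,"delta_pos":[40,-26,0],"angular":[0,0,0]},{"fingers":85,"delta_pos":[40,-26,0],"angular":[0,0,0]},{"fingers":85,"delta_pos":[40,-26,0],"angular":[0,0,0]},{"fingers":85,"delta_pos":[40,-26,0],"angular":[0,0,0]},{"fingers":85,"delta_pos":[40,-26,0],"angular":[0,0,0]},{"fingers":85,"delta_pos":[40,-26,0],"angular":[0,0,0]},{"fingers":85,"delta_pos":[40,-26,0],"angular":[0,0,0]},{"fingers":85,"delta_pos":[40,-26,0],"angular":[0,0,0]}]'
python3 -m pendant '[{"fingers":85,"delta_pos":[0,0,-10],"angular":[0,0,0]},{"fingers":85,"delta_pos":[0,0,0],"angular":[0,0,0]}]'
python3 - <<'E'
from h import *
s=env.get_state(); print(s['tcp_pos'],s['joint_pos'],s['orientation'])
im,p=grab('wrist'); cv2.imwrite('pics/w1.png',im); np.save('w1.npy',p,allow_pickle=True)
c=proj(p,(.54,-.105,.095)); print(c)
x,y=[int(v) for v in c]; cr=im[max(0,y-90):y+90,max(0,x-120):x+120]; print(max(0,x-120),max(0,y-90))
cv2.imwrite('pics/w1c.png',cv2.resize(cr,None,fx=3.3,fy=3.3,interpolation=cv2.INTER_CUBIC))
E
```

```text
clock: 1.35
tcp_pos: [0.5366, -0.1104, 0.2311]
orientation: [0.0, 0.989, 0.147, -0.0]
wrist_force: [0.2, -0.5, 0.7]
finger_gap: 0.0851
clock: 1.55
tcp_pos: [0.5365, -0.1112, 0.2419]
orientation: [0.0, 0.989, 0.148, 0.0]
wrist_force: [-0.3, -0.3, 0.5]
finger_gap: 0.0849
[ 0.53648146 -0.11122441  0.24185078] [-3.50707217e-01  2.56946357e-01 -4.47822767e-03  1.30865402e+00
 -4.64680998e-04  2.49313906e+00] [3.75858777e-04 9.88938761e-01 1.48323782e-01 2.03696330e-04]
[314.06826484 216.49215065]
194 126
```

View pics/w1c.png

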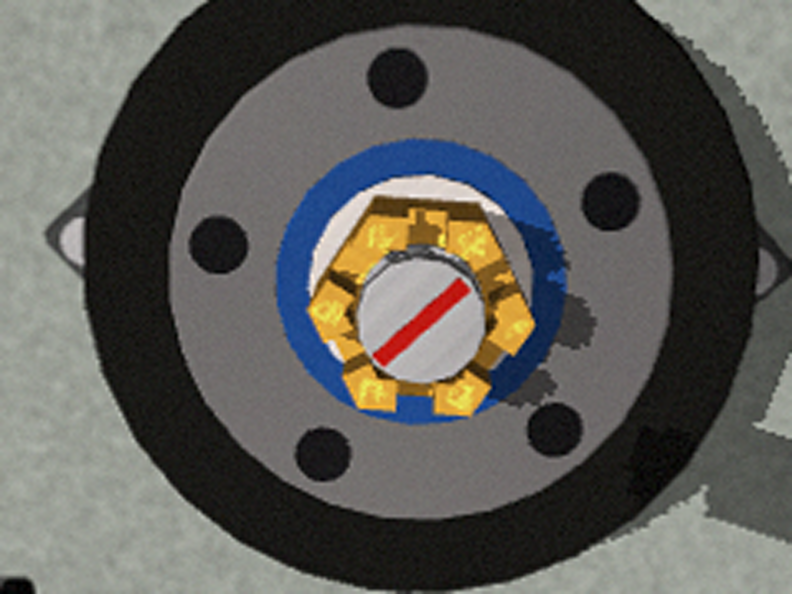

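The axle end is at crop (421,315), with the red line running from (375,362) to (467,283). The six tabs are visible, with one slot straight up at (427,232). Now I measure the centre, the line direction and the tab angles.

```bash
python3 - <<'E'
from h import *
im=cv2.imread('pics/w1.png'); p=np.load('w1.npy',allow_pickle=True).item()
hsv=cv2.cvtColor(im,cv2.COLOR_BGR2HSV); w=np.zeros(im.shape[:2],np.uint8); w[170:265,270:370]=255
red=((hsv[...,0]<6)|(hsv[...,0]>174))&(hsv[...,1]>170)&(w>0)
ys,xs=np.nonzero(red); Q=np.array([onz(p,a,b,.1)[:2] for a,b in zip(xs,ys)]); c=Q.mean(0)
u,sv,vt=np.linalg.svd(Q-c); print('redline centre',c,'dir',vt[0],np.arctan2(*vt[0][::-1]),'len',np.ptp((Q-c)@vt[0]))
gr=(hsv[...,1]<40)&(hsv[...,2]>110)&(w>0)
def c2w(x,y): return onz(p,194+x/3.3,126+y/3.3,.095)
T=np.array([c2w(*q) for q in((381,235),(470,237),(517,325),(461,390),(375,388),(333,310))])[:,:2]
cc=T.mean(0);print('tab centre',cc, np.linalg.norm(T-cc,axis=1))
an=np.arctan2(*(T-cc).T[::-1]); z=np.exp(6j*an); tab=np.angle(z.mean())/6; print('tab ang mod60',tab,abs(z.mean()),'slot',tab+np.pi/6)
E
```

```text
redline centre [ 0.5376535 -0.1114605] dir [-0.85868235  0.51250816] 2.6034894605897736 len 0.026020137706927595
tab centre [ 0.53809927 -0.11202872] [0.02103518 0.02119407 0.02202893 0.02026694 0.02094007 0.02086243]
tab ang mod60 -0.28064720510112806 0.9842510763886112 slot 0.24295157049717075
```

Nut centre is about (0.538,-0.112), with the red line 26 mm long as a check. The hole direction is -0.538 rad and the slots stand at 0.243 + k·60°. Turning clockwise, they line up after about 0.78 or 1.83 (or 2.87) rad. I rotate counter-clockwise 2.563 first, so the jaws face flats and joint 6 has range left.

```bash
python3 -m pendant '[{"fingers":85,"delta_pos":[1,1,0],"angular":[0,0,-0.1424]},{"fingers":85,"delta_pos":[0,0,0],"angular":[0,0,-0.1424]},{"fingers":85,"delta_pos":[0,0,0],"angular":[0,0,-0.1424]},{"fingers":85,"delta_pos":[0,0,0],"angular":[0,0,-0.1424]},{"fingers":85,"delta_pos":[0,0,0],"angular":[0,0,-0.1424]},{"fingers":85,"delta_pos":[0,0,0],"angular":[0,0,-0.1424]},{"fingers":85,"delta_pos":[0,0,0],"angular":[0,0,-0.1424]},{"fingers":85,"delta_pos":[0,0,0],"angular":[0,0,-0.1424]},{"fingers":85,"delta_pos":[0,0,0],"angular":[0,0,-0.1424]},{"fingers":85,"delta_pos":[0,0,0],"angular":[0,0,-0.1424]},{"fingers":85,"delta_pos":[0,0,0],"angular":[0,0,-0.1424]},{"fingers":85,"delta_pos":[0,0,0],"angular":[0,0,-0.1424]}]'
python3 -m pendant '[{"fingers":85,"delta_pos":[0,0,15],"angular":[0,0,-0.1424]},{"fingers":85,"delta_pos":[0,0,15],"angular":[0,0,-0.1424]},{"fingers":85,"delta_pos":[0,0,15],"angular":[0,0,-0.1424]},{"fingers":85,"delta_pos":[0,0,15],"angular":[0,0,-0.1424]},{"fingers":85,"delta_pos":[0,0,15],"angular":[0,0,-0.1424]},{"fingers":85,"delta_pos":[0,0,15],"angular":[0,0,-0.1424]},{"fingers":85,"delta_pos":[0,0,0],"angular":[0,0,0]}]'
cat > st.py <<'E'
from h import *
from scipy.spatial.transform import Rotation as Ro
s=env.get_state(); q=s['orientation']; R=Ro.from_quat([q[1],q[2],q[3],q[0]]).as_matrix()
print('t',round(s['clock'],2),'tcp',s['tcp_pos'].round(4),'yaw x,y',np.arctan2(R[1,0],R[0,0]).round(4),np.arctan2(R[1,1],R[0,1]).round(4),'zax',R[:,2].round(4),'j6',s['joint_pos'][5].round(3),'F',s['wrist_force'].round(1),'M',s['ft_torque'].round(3),'tau6',s['tau'][5].round(3),'gap',s['finger_gap'].round(4))
E
python3 st.py
```

```text
clock: 2.8
tcp_pos: [0.5358, -0.1146, 0.2411]
orientation: [-0.0, 0.538, 0.843, -0.0]
wrist_force: [0.6, -0.8, 0.1]
finger_gap: 0.0851
clock: 3.5
tcp_pos: [0.5344, -0.114, 0.1491]
orientation: [-0.002, 0.143, 0.99, 0.0]
wrist_force: [0.4, -0.4, -0.6]
finger_gap: 0.0848Traceback (most recent call last):
  File "st.py", line 4, in <module>
    print('t',round(s['clock'],2),'tcp',s['tcp_pos'].round(4),'yaw x,y',np.arctan2(R[1,0],R[0,0]).round(4),np.arctan2(R[1,1],R[0,1]).round(4),'zax',R[:,2].round(4),'j6',s['joint_pos'][5].round(3),'F',s['wrist_force'].round(1),'M',s['ft_torque'].round(3),'tau6',s['tau'][5].round(3),'gap',s['finger_gap'].round(4))
                                                                                                                                                                                                                                                                                                ^^^^^^^^^^^^^^^^^^^^^
AttributeError: 'float' object has no attribute 'round'
```

```bash
sed -i "s/s\['finger_gap'\].round(4)/round(float(s['finger_gap']),4)/" st.py
python3 -m pendant '[{"fingers":85,"delta_pos":[-2.6,3.2,0],"angular":[0,0,0]},{"fingers":85,"delta_pos":[0,0,15],"angular":[0,0,0]},{"fingers":85,"delta_pos":[0,0,15],"angular":[0,0,0]},{"fingers":85,"delta_pos":[0,0,15],"angular":[0,0,0]},{"fingers":85,"delta_pos":[0,0,15],"angular":[0,0,0]},{"fingers":85,"delta_pos":[0,0,15],"angular":[0,0,0]},{"fingers":85,"delta_pos":[0,0,8],"angular":[0,0,0]},{"fingers":85,"delta_pos":[0,0,0],"angular":[0,0,0]}]'; python3 st.py
```

```text
clock: 4.3
tcp_pos: [0.54, -0.1107, 0.068]
orientation: [-0.0, 0.142, 0.99, 0.0]
wrist_force: [-1.5, -0.1, 1.0]
finger_gap: 0.0848
t 4.3 tcp [ 0.54   -0.1107  0.068 ] yaw x,y 2.8561 1.2853 zax [-9.e-04  2.e-04 -1.e+00] j6 -0.062 F [-1.5 -0.1  1. ] M [0.06  0.004 0.021] tau6 0.017 gap 0.0848
```

```bash
python3 -m pendant '[{"fingers":85,"delta_pos":[1.5,-1.4,4],"angular":[0,0,0]},{"fingers":45,"delta_pos":[0,0,0],"angular":[0,0,0]},{"fingers":42,"delta_pos":[0,0,0],"angular":[0,0,0]},{"fingers":42,"delta_pos":[0,0,0],"angular":[0,0,0]},{"fingers":42,"delta_pos":[0,0,0],"angular":[0,0,0]},{"fingers":42,"delta_pos":[0,0,0],"angular":[0,0,0]},{"fingers":42,"delta_pos":[0,0,0],"angular":[0,0,0]}]' 100; python3 st.py
```

```text
clock: 5.0
tcp_pos: [0.5389, -0.1119, 0.0653]
orientation: [0.001, 0.142, 0.99, -0.0]
wrist_force: [-2.1, -0.2, 5.8]
finger_gap: 0.0441
t 5.0 tcp [ 0.5389 -0.1119  0.0653] yaw x,y 2.8574 1.2866 zax [ 0.0012 -0.001  -1.    ] j6 -0.066 F [-2.1 -0.2  5.8] M [-0.034  0.35  -0.192] tau6 -0.196 gap 0.0441
```

```bash
python3 -m pendant '[{"fingers":42,"delta_pos":[0,0,0],"angular":[0,0,0.05]},{"fingers":42,"delta_pos":[0,0,0],"angular":[0,0,0.05]}]' 120; python3 st.py;python3 -m pendant '[{"fingers":42,"delta_pos":[0,0,0],"angular":[0,0,0.05]},{"fingers":42,"delta_pos":[0,0,0],"angular":[0,0,0.05]}]' ; python3 st.py;python3 -m pendant '[{"fingers":42,"delta_pos":[0,0,0],"angular":[0,0,0.05]},{"fingers":42,"delta_pos":[0,0,0],"angular":[0,0,0.05]}]' ; python3 st.py
```

```text
clock: 5.2
tcp_pos: [0.5389, -0.1119, 0.0654]
orientation: [0.001, 0.191, 0.982, -0.001]
wrist_force: [-2.4, -0.6, 6.5]
finger_gap: 0.0442
t 5.2 tcp [ 0.5389 -0.1119  0.0654] yaw x,y 2.7567 1.1859 zax [ 0.0011 -0.0013 -1.    ] j6 0.035 F [-2.4 -0.6  6.5] M [-0.145  0.449  0.386] tau6 -0.17 gap 0.0442
clock: 5.4
tcp_pos: [0.5389, -0.112, 0.0653]
orientation: [0.001, 0.24, 0.971, -0.001]
wrist_force: [-2.0, -0.5, 6.7]
finger_gap: 0.0439
t 5.4 tcp [ 0.5389 -0.112   0.0653] yaw x,y 2.6566 1.0858 zax [ 9.0e-04 -1.5e-03 -1.0e+00] j6 0.135 F [-2.  -0.5  6.7] M [-0.322  0.468  0.381] tau6 -0.156 gap 0.0439
clock: 5.6
tcp_pos: [0.5388, -0.1121, 0.0654]
orientation: [0.001, 0.288, 0.958, -0.001]
wrist_force: [-3.6, -1.2, 6.2]
finger_gap: 0.0441
t 5.6 tcp [ 0.5388 -0.1121  0.0654] yaw x,y 2.5565 0.9857 zax [ 0.001  -0.0017 -1.    ] j6 0.235 F [-3.6 -1.2  6.2] M [-0.294  0.496  0.385] tau6 -0.155 gap 0.0441
```

The moment about z reads 0.38, so the nut is loose. A snug nut should read about 0.60, so I continue.

```bash
python3 -m pendant '[{"fingers":42,"delta_pos":[0,0,0],"angular":[0,0,0.05]},{"fingers":42,"delta_pos":[0,0,0],"angular":[0,0,0.05]}]' >/dev/null; python3 st.py;python3 -m pendant '[{"fingers":42,"delta_pos":[0,0,0],"angular":[0,0,0.05]},{"fingers":42,"delta_pos":[0,0,0],"angular":[0,0,0.05]}]' >/dev/null; python3 st.py;python3 -m pendant '[{"fingers":42,"delta_pos":[0,0,0],"angular":[0,0,0.05]},{"fingers":42,"delta_pos":[0,0,0],"angular":[0,0,0.05]}]' >/dev/null; python3 st.py;python3 -m pendant '[{"fingers":42,"delta_pos":[0,0,0],"angular":[0,0,0.05]},{"fingers":42,"delta_pos":[0,0,0],"angular":[0,0,0.05]}]' >/dev/null; python3 st.py; python3 -m pendant '[{"fingers":42,"delta_pos":[0,0,0],"angular":[0,0,0.04]},{"fingers":42,"delta_pos":[0,0,0],"angular":[0,0,0.04]}]' >/dev/null; python3 st.py
```

```text
t 5.8 tcp [ 0.5388 -0.1121  0.0653] yaw x,y 2.4565 0.8857 zax [ 7.0e-04 -1.8e-03 -1.0e+00] j6 0.335 F [-2.5 -1.6  6.1] M [-0.334  0.553  0.38 ] tau6 -0.155 gap 0.0442
t 6.0 tcp [ 0.5387 -0.1122  0.0654] yaw x,y 2.3565 0.7857 zax [ 7.0e-04 -1.9e-03 -1.0e+00] j6 0.435 F [-2.1 -2.   5. ] M [-0.389  0.582  0.39 ] tau6 -0.154 gap 0.0439
t 6.2 tcp [ 0.5387 -0.1122  0.0654] yaw x,y 2.2564 0.6856 zax [ 6.0e-04 -2.1e-03 -1.0e+00] j6 0.535 F [-2.6 -1.9  6.4] M [-0.401  0.664  0.336] tau6 -0.154 gap 0.0443
t 6.4 tcp [ 0.5386 -0.1123  0.0653] yaw x,y 2.1564 0.5856 zax [ 4.0e-04 -2.2e-03 -1.0e+00] j6 0.635 F [-3.  -1.3  6.7] M [-0.461  0.654  0.327] tau6 -0.154 gap 0.0442
t 6.6 tcp [ 0.5385 -0.1123  0.0653] yaw x,y 2.0767 0.5059 zax [ 3.0e-04 -2.2e-03 -1.0e+00] j6 0.714 F [-4.  -2.6  7.2] M [-0.47   0.726  0.407] tau6 -0.047 gap 0.0444
```

Still loose at the first lined-up slot (0.36–0.41), so I go on.

```bash
python3 -m pendant '[{"fingers":42,"delta_pos":[0,0,0],"angular":[0,0,0.05]}]' >/dev/null; python3 st.py;python3 -m pendant '[{"fingers":42,"delta_pos":[0,0,0],"angular":[0,0,0.05]}]' >/dev/null; python3 st.py;python3 -m pendant '[{"fingers":42,"delta_pos":[0,0,0],"angular":[0,0,0.05]},{"fingers":42,"delta_pos":[0,0,0],"angular":[0,0,0.05]}]' >/dev/null; python3 st.py;python3 -m pendant '[{"fingers":42,"delta_pos":[0,0,0],"angular":[0,0,0.05]},{"fingers":42,"delta_pos":[0,0,0],"angular":[0,0,0.05]}]' >/dev/null; python3 st.py
```

```text
t 6.7 tcp [ 0.5385 -0.1124  0.0653] yaw x,y 2.0265 0.4557 zax [ 2.0e-04 -2.3e-03 -1.0e+00] j6 0.765 F [-3.3 -2.9  6.6] M [-0.523  0.765  0.361] tau6 -0.212 gap 0.0442
t 6.8 tcp [ 0.5385 -0.1124  0.0654] yaw x,y 1.9763 0.4055 zax [ 2.0e-04 -2.4e-03 -1.0e+00] j6 0.815 F [-4.1 -1.8  6. ] M [-0.566  0.759  0.371] tau6 -0.157 gap 0.044
t 7.0 tcp [ 0.5383 -0.1124  0.0654] yaw x,y 1.8763 0.3055 zax [-0.     -0.0024 -1.    ] j6 0.915 F [-3.9 -2.3  6.1] M [-0.533  0.772  0.341] tau6 -0.153 gap 0.0441
t 7.2 tcp [ 0.5383 -0.1124  0.0653] yaw x,y 1.7762 0.2054 zax [-2.0e-04 -2.5e-03 -1.0e+00] j6 1.015 F [-2.9 -2.5  6.8] M [-0.508  0.896  0.382] tau6 -0.153 gap 0.0443
```

The gap is steady, so the nut is turning with the jaws. It's still loose.

```bash
python3 -m pendant '[{"fingers":42,"delta_pos":[0,0,0],"angular":[0,0,0.05]},{"fingers":42,"delta_pos":[0,0,0],"angular":[0,0,0.05]}]' >/dev/null; python3 st.py;python3 -m pendant '[{"fingers":42,"delta_pos":[0,0,0],"angular":[0,0,0.05]},{"fingers":42,"delta_pos":[0,0,0],"angular":[0,0,0.05]}]' >/dev/null; python3 st.py;python3 -m pendant '[{"fingers":42,"delta_pos":[0,0,0],"angular":[0,0,0.05]},{"fingers":42,"delta_pos":[0,0,0],"angular":[0,0,0.05]}]' >/dev/null; python3 st.py;python3 -m pendant '[{"fingers":42,"delta_pos":[0,0,0],"angular":[0,0,0.05]},{"fingers":42,"delta_pos":[0,0,0],"angular":[0,0,0.05]}]' >/dev/null; python3 st.py;python3 -m pendant '[{"fingers":42,"delta_pos":[0,0,0],"angular":[0,0,0.05]},{"fingers":42,"delta_pos":[0,0,0],"angular":[0,0,0.05]}]' >/dev/null; python3 st.py;python3 -m pendant '[{"fingers":42,"delta_pos":[0,0,0],"angular":[0,0,0.05]},{"fingers":42,"delta_pos":[0,0,0],"angular":[0,0,0.05]}]' >/dev/null; python3 st.py;python3 -m pendant '[{"fingers":42,"delta_pos":[0,0,0],"angular":[0,0,0.05]}]' >/dev/null; python3 st.py
```

```text
t 7.4 tcp [ 0.5382 -0.1124  0.0653] yaw x,y 1.6762 0.1054 zax [-3.0e-04 -2.5e-03 -1.0e+00] j6 1.115 F [-4.4 -2.7  7.5] M [-0.616  0.898  0.382] tau6 -0.153 gap 0.0441
t 7.6 tcp [ 0.5381 -0.1124  0.0653] yaw x,y 1.5766 0.0058 zax [-5.0e-04 -2.6e-03 -1.0e+00] j6 1.214 F [-3.8 -2.3  7.8] M [-0.605  0.997  0.639] tau6 0.119 gap 0.0443
t 7.8 tcp [ 0.538  -0.1124  0.0653] yaw x,y 1.4767 -0.0941 zax [-7.0e-04 -2.6e-03 -1.0e+00] j6 1.314 F [-5.  -3.5  6.5] M [-0.564  1.094  0.585] tau6 0.093 gap 0.0441
t 8.0 tcp [ 0.5379 -0.1124  0.0653] yaw x,y 1.3767 -0.1941 zax [-8.0e-04 -2.6e-03 -1.0e+00] j6 1.414 F [-4.  -4.5  8. ] M [-0.596  1.081  0.608] tau6 0.098 gap 0.0445
t 8.2 tcp [ 0.5378 -0.1124  0.0653] yaw x,y 1.2767 -0.2941 zax [-0.001  -0.0025 -1.    ] j6 1.514 F [-5.3 -2.6  8.7] M [-0.538  1.088  0.636] tau6 0.103 gap 0.0441
t 8.4 tcp [ 0.5378 -0.1123  0.0653] yaw x,y 1.1768 -0.394 zax [-0.0012 -0.0025 -1.    ] j6 1.614 F [-4.6 -3.1  8.1] M [-0.55   1.243  0.57 ] tau6 0.107 gap 0.0439
t 8.5 tcp [ 0.5377 -0.1123  0.0653] yaw x,y 1.1268 -0.444 zax [-0.0012 -0.0025 -1.    ] j6 1.664 F [-5.  -3.   8.5] M [-0.54   1.171  0.636] tau6 0.11 gap 0.0445
```

It went snug at y-yaw of about 0.03, where the moment jumped to 0.6. The next lined-up slot is at -0.538, so I turn the last 0.094, release, rise and look.

```bash
python3 -m pendant '[{"fingers":42,"delta_pos":[0,0,0],"angular":[0,0,0.05]},{"fingers":42,"delta_pos":[0,0,0],"angular":[0,0,0.044]},{"fingers":42,"delta_pos":[0,0,0],"angular":[0,0,0]},{"fingers":42,"delta_pos":[0,0,0],"angular":[0,0,0]}]' >/dev/null; python3 st.py;python3 -m pendant '[{"fingers":85,"delta_pos":[0,0,0],"angular":[0,0,0]},{"fingers":85,"delta_pos":[0,0,0],"angular":[0,0,0]},{"fingers":85,"delta_pos":[0,0,0],"angular":[0,0,0]},{"fingers":85,"delta_pos":[0,0,0],"angular":[0,0,0]}]' >/dev/null; python3 st.py; python3 -m pendant '[{"fingers":85,"delta_pos":[0,0,-20],"angular":[0,0,0]},{"fingers":85,"delta_pos":[0,0,-40],"angular":[0,0,0]},{"fingers":85,"delta_pos":[0,0,-40],"angular":[0,0,0]},{"fingers":85,"delta_pos":[0,0,-40],"angular":[0,0,0]},{"fingers":85,"delta_pos":[0,0,-30],"angular":[0,0,0]},{"fingers":85,"delta_pos":[0,0,0],"angular":[0,0,0]},{"fingers":85,"delta_pos":[0,0,0],"angular":[0,0,0]}]' >/dev/null; python3 st.py
python3 - <<'E'
from h import *
im,p=grab('wrist'); cv2.imwrite('pics/w2.png',im); np.save('w2.npy',p,allow_pickle=True)
x,y=[int(v) for v in proj(p,(.538,-.112,.095))]; cr=im[y-60:y+60,x-80:x+80]; print(x-80,y-60)
cv2.imwrite('pics/w2c.png',cv2.resize(cr,None,fx=5,fy=5,interpolation=cv2.INTER_CUBIC))
E
```

```text
t 8.9 tcp [ 0.5377 -0.1123  0.0653] yaw x,y 1.0332 -0.5376 zax [-0.0012 -0.0022 -1.    ] j6 1.758 F [-5.5 -2.3  9.4] M [-0.491  1.206 -0.128] tau6 -0.062 gap 0.0438
t 9.3 tcp [ 0.5387 -0.1114  0.0642] yaw x,y 1.0342 -0.5366 zax [ 1.e-04  0.e+00 -1.e+00] j6 1.758 F [ 0.5  0.6 -0.7] M [-0.001 -0.061  0.007] tau6 0.0 gap 0.0851
t 10.0 tcp [ 0.539  -0.1116  0.2347] yaw x,y 1.0341 -0.5367 zax [ 1.6e-03 -6.0e-04 -1.0e+00] j6 1.758 F [-0.7  0.2 -0.5] M [0.028 0.039 0.032] tau6 -0.0 gap 0.0844
239 166
```

View pics/w2c.png

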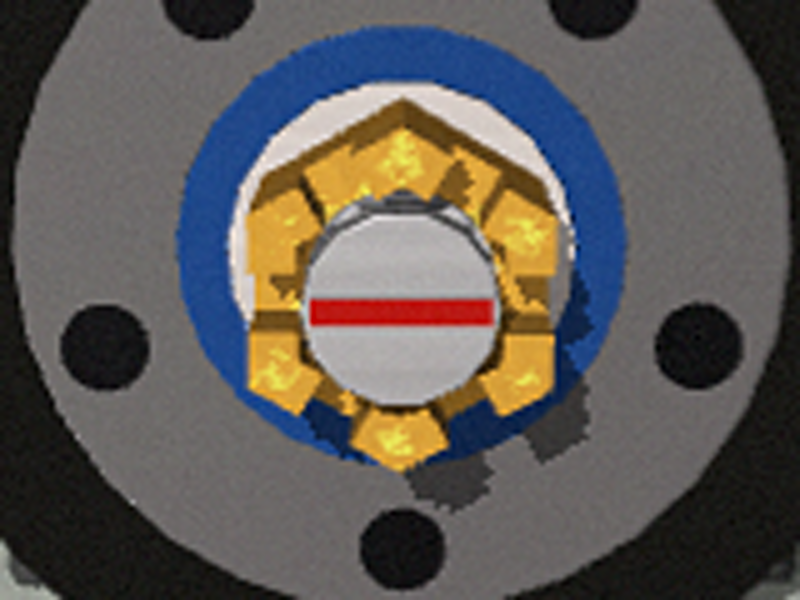

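The slot lines up with the red line: it is horizontal at y≈312 and the slots at (275,322) and (527,322) match it. Next is the pin. I'll go above it with tool x roughly along the shaft direction, rotating +1.96 counter-clockwise.

```bash
python3 -m pendant '[{"fingers":85,"delta_pos":[29.5,-29.8,0],"angular":[0,0,0]},{"fingers":85,"delta_pos":[29.5,-29.8,0],"angular":[0,0,0]},{"fingers":85,"delta_pos":[29.5,-29.8,0],"angular":[0,0,0]},{"fingers":85,"delta_pos":[29.5,-29.8,0],"angular":[0,0,0]},{"fingers":85,"delta_pos":[29.5,-29.8,0],"angular":[0,0,0]},{"fingers":85,"delta_pos":[29.5,-29.8,0],"angular":[0,0,0]},{"fingers":85,"delta_pos":[29.5,-29.8,0],"angular":[0,0,0]},{"fingers":85,"delta_pos":[29.5,-29.8,0],"angular":[0,0,0]}]' >/dev/null; python3 -m pendant '[{"fingers":85,"delta_pos":[0,0,0],"angular":[0,0,-0.14]},{"fingers":85,"delta_pos":[0,0,0],"angular":[0,0,-0.14]},{"fingers":85,"delta_pos":[0,0,0],"angular":[0,0,-0.14]},{"fingers":85,"delta_pos":[0,0,0],"angular":[0,0,-0.14]},{"fingers":85,"delta_pos":[0,0,0],"angular":[0,0,-0.14]},{"fingers":85,"delta_pos":[0,0,0],"angular":[0,0,-0.14]},{"fingers":85,"delta_pos":[0,0,0],"angular":[0,0,-0.14]},{"fingers":85,"delta_pos":[0,0,0],"angular":[0,0,-0.14]},{"fingers":85,"delta_pos":[0,0,0],"angular":[0,0,-0.14]},{"fingers":85,"delta_pos":[0,0,0],"angular":[0,0,-0.14]},{"fingers":85,"delta_pos":[0,0,0],"angular":[0,0,-0.14]},{"fingers":85,"delta_pos":[0,0,0],"angular":[0,0,-0.14]}]' >/dev/null;  python3 -m pendant '[{"fingers":85,"delta_pos":[0,0,20],"angular":[0,0,-0.14]},{"fingers":85,"delta_pos":[0,0,20],"angular":[0,0,-0.14]},{"fingers":85,"delta_pos":[0,0,20],"angular":[0,0,0]},{"fingers":85,"delta_pos":[0,0,0],"angular":[0,0,0]},{"fingers":85,"delta_pos":[0,0,0],"angular":[0,0,0]}]' >/dev/null; python3 st.py
python3 - <<'E'
from h import *
im=cv2.imread('pics/w2.png'); p=np.load('w2.npy',allow_pickle=True).item()
hsv=cv2.cvtColor(im,cv2.COLOR_BGR2HSV); red=((hsv[...,0]<6)|(hsv[...,0]>174))&(hsv[...,1]>170); red[:170]=0;red[290:]=0;red[:,:250]=0;red[:,390:]=0
ys,xs=np.nonzero(red); Q=np.array([onz(p,a,b,.1)[:2] for a,b in zip(xs,ys)]); c=Q.mean(0); vt=np.linalg.svd(Q-c)[2]
print('axle',c,'dir',np.arctan(vt[0][1]/vt[0][0]),np.ptp((Q-c)@vt[0]))
im,p=grab('wrist'); cv2.imwrite('pics/w3.png',im); np.save('w3.npy',p,allow_pickle=True)
hsv=cv2.cvtColor(im,cv2.COLOR_BGR2HSV)
k=cv2.inRange(hsv,(7,150,100),(17,255,255)); ys,xs=np.nonzero(k); print('orange',len(xs),xs.min(),xs.max(),ys.min(),ys.max(),xs.mean(),ys.mean())
cs,_=cv2.findContours(k,0,2)
for q in cs:
    if cv2.contourArea(q)>100: print(cv2.minAreaRect(q))
x,y=[int(v) for v in proj(p,(.44,.213,.018))]; x0,y0=max(0,x-130),max(0,y-97); print(x0,y0); cv2.imwrite('pics/w3c.png',cv2.resize(im[y0:y0+195,x0:x0+260],None,fx=3,fy=3,interpolation=cv2.INTER_CUBIC))
E
```

```text
t 12.55 tcp [0.4533 0.2129 0.1731] yaw x,y 2.9937 1.4229 zax [-0.0031 -0.001  -1.    ] j6 0.427 F [ 0.5 -0.3  0.2] M [-0.017  0.021 -0.003] tau6 -0.002 gap 0.0848
axle [ 0.53757721 -0.11141186] dir -0.5364589326035115 0.02583077089007961
orange 624 310 334 210 249 322.3044871794872 230.96794871794873
((322.0, 230.0), (36.04996109008789, 19.60611915588379), 71.56504821777344)
187 107
```

View pics/w3c.png

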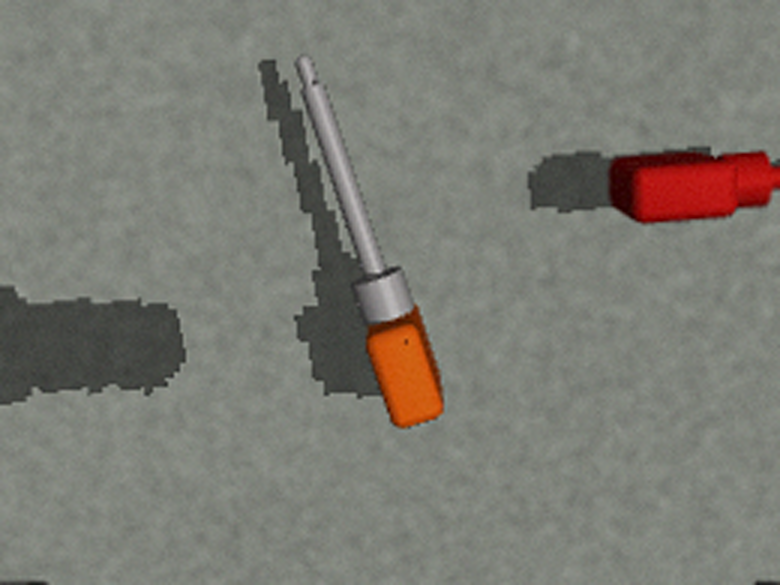

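The crop shows the pin's handle top centred at about (405,370), the collar at (384,292) and the nose tip at (303,60). The red look-alike is well off to the right at (690,190).

```bash
python3 - <<'E'
from h import *
p=np.load('w3.npy',allow_pickle=True).item()
c=lambda x,y,z: onz(p,187+x/3,107+y/3,z)[:2]
tip=c(304,60,.019); s0=c(376,271,.0205); h=c(405,371,.036); col=c(384,292,.025)
print(tip,s0,h,col); d=tip-s0; print('dir',np.arctan2(d[1],d[0]),'tip-h dir',np.arctan2(*(tip-h)[::-1]),'len tip-s0',np.hypot(*d),'tip-h',np.hypot(*(tip-h)))
E
```

```text
[0.37871535 0.20017201] [0.43305556 0.2098156 ] [0.45636492 0.21383612] [0.43793725 0.21121005]
dir -2.9659545031234757 tip-h dir -2.9674045210907685 len tip-s0 0.05518927833684165 tip-h 0.07884265434621233
```

```bash
python3 -m pendant '[{"fingers":45,"delta_pos":[-2.8,1.3,0],"angular":[0,0,-0.107]},{"fingers":45,"delta_pos":[0,0,20],"angular":[0,0,-0.107]},{"fingers":45,"delta_pos":[0,0,30],"angular":[0,0,-0.108]},{"fingers":45,"delta_pos":[0,0,30],"angular":[0,0,0]},{"fingers":45,"delta_pos":[0,0,30],"angular":[0,0,0]},{"fingers":45,"delta_pos":[0,0,0],"angular":[0,0,0]},{"fingers":45,"delta_pos":[0,0,0],"angular":[0,0,0]}]' >/dev/null; python3 st.py
```

```text
t 13.3 tcp [0.4576 0.2142 0.0651] yaw x,y -2.9673 1.7451 zax [-0.e+00 -1.e-04 -1.e+00] j6 0.105 F [ 0.4 -0.1  0.7] M [-0.026  0.009 -0.013] tau6 0.001 gap 0.0451
```

```bash
python3 -m pendant '[{"fingers":45,"delta_pos":[1,0,20],"angular":[0,0,0]},{"fingers":45,"delta_pos":[0,0,20],"angular":[0,0,0]},{"fingers":45,"delta_pos":[0,0,15],"angular":[0,0,0]},{"fingers":45,"delta_pos":[0,0,3],"angular":[0,0,0]},{"fingers":10,"delta_pos":[0,0,0],"angular":[0,0,0]},{"fingers":10,"delta_pos":[0,0,0],"angular":[0,0,0]},{"fingers":10,"delta_pos":[0,0,0],"angular":[0,0,0]},{"fingers":10,"delta_pos":[0,0,0],"angular":[0,0,0]}]' 50 >/dev/null; python3 st.py; python3 -m pendant '[{"fingers":10,"delta_pos":[0,0,-10],"angular":[0,0,0]},{"fingers":10,"delta_pos":[0,0,-30],"angular":[0,0,0]},{"fingers":10,"delta_pos":[0,0,-40],"angular":[0,0,0]},{"fingers":10,"delta_pos":[0,0,-40],"angular":[0,0,0]},{"fingers":10,"delta_pos":[0,0,-20],"angular":[0,0,0]},{"fingers":10,"delta_pos":[0,0,0],"angular":[0,0,0]},{"fingers":10,"delta_pos":[0,0,0],"angular":[0,0,0]}]' >/dev/null; python3 st.py
```

```text
t 14.1 tcp [0.4578 0.2143 0.008 ] yaw x,y -2.9671 1.7452 zax [ 3.1e-03  7.0e-04 -1.0e+00] j6 0.105 F [-0.3 -0.   7.5] M [-0.061  0.151  0.02 ] tau6 0.001 gap 0.0133
t 14.8 tcp [0.4563 0.214  0.1467] yaw x,y -2.9671 1.7453 zax [ 1.e-03  2.e-04 -1.e+00] j6 0.105 F [-0.4  0.2 -1.2] M [-0.017  0.072  0.013] tau6 0.0 gap 0.0131
```

The pin is held: gap 13 mm and its axis 10 mm above the TCP. Now to the pre-insert place: handle 117 mm back from the axle on the far side, shaft direction 2.605 rad.

```bash
python3 -m pendant '[{"fingers":10,"delta_pos":[-11.2,-41,0],"angular":[0,0,0]},{"fingers":10,"delta_pos":[-11.2,-41,0],"angular":[0,0,0]},{"fingers":10,"delta_pos":[-11.2,-41,0],"angular":[0,0,0]},{"fingers":10,"delta_pos":[-11.2,-41,0],"angular":[0,0,0]},{"fingers":10,"delta_pos":[-11.2,-41,0],"angular":[0,0,0]},{"fingers":10,"delta_pos":[-11.2,-41,0],"angular":[0,0,0]},{"fingers":10,"delta_pos":[-11.2,-41,0],"angular":[0,0,0]},{"fingers":10,"delta_pos":[-11.2,-41,0],"angular":[0,0,0]},{"fingers":10,"delta_pos":[-11.2,-41,0],"angular":[0,0,0]},{"fingers":10,"delta_pos":[-11.2,-41,0],"angular":[0,0,0]}]' >/dev/null; python3 -m pendant '[{"fingers":10,"delta_pos":[0,0,0],"angular":[0,0,0.142]},{"fingers":10,"delta_pos":[0,0,0],"angular":[0,0,0.142]},{"fingers":10,"delta_pos":[0,0,0],"angular":[0,0,0.142]},{"fingers":10,"delta_pos":[0,0,0],"angular":[0,0,0.142]},{"fingers":10,"delta_pos":[0,0,0],"angular":[0,0,0.143]},{"fingers":10,"delta_pos":[0,0,0],"angular":[0,0,0]},{"fingers":10,"delta_pos":[0,0,0],"angular":[0,0,0]}]' >/dev/null; python3 st.py
```

```text
t 16.5 tcp [ 0.6369 -0.1701  0.1446] yaw x,y 2.6083 1.0375 zax [-0.0026  0.001  -1.    ] j6 0.151 F [ 0.3 -0.6 -0. ] M [ 0.03  -0.022 -0.034] tau6 0.081 gap 0.0132
```

```bash
python3 -m pendant '[{"fingers":10,"delta_pos":[0,0,20],"angular":[0,0,0]},{"fingers":10,"delta_pos":[0,0,20],"angular":[0,0,0]},{"fingers":10,"delta_pos":[0,0,20],"angular":[0,0,0]},{"fingers":10,"delta_pos":[0,0,6],"angular":[0,0,0.003]},{"fingers":10,"delta_pos":[0,0,0],"angular":[0,0,0]},{"fingers":10,"delta_pos":[0,0,0],"angular":[0,0,0]}]' >/dev/null; python3 st.py
python3 - <<'E'
from h import *
t=[]
for n in('wrist','side','scene'):
    im,p=grab(n); cv2.imwrite(f'pics/{n}4.png',im); np.save(f'{n}4.npy',p,allow_pickle=True)
    x,y=[int(v) for v in proj(p,(.575,-.134,.09))]; w=(100,75) if n=='wrist' else (50,37)
    x0,y0=max(0,x-w[0]),max(0,y-w[1]); print(n,x0,y0,w); t.append(cv2.resize(im[y0:y0+2*w[1],x0:x0+2*w[0]],(400,300),interpolation=cv2.INTER_CUBIC))
cv2.imwrite('pics/c4.png',np.vstack([np.hstack(t[:2]),np.hstack([t[2],0*t[2]])]))
E
```

```text
t 17.1 tcp [ 0.6381 -0.1705  0.0809] yaw x,y 2.6029 1.0321 zax [ 6.e-04 -4.e-04 -1.e+00] j6 0.156 F [ 0.3  0.9 -0.7] M [ 0.029 -0.018  0.003] tau6 -0.009 gap 0.0132
wrist 216 43 (100, 75)
side 228 160 (50, 37)
scene 221 197 (50, 37)
```

View pics/c4.png

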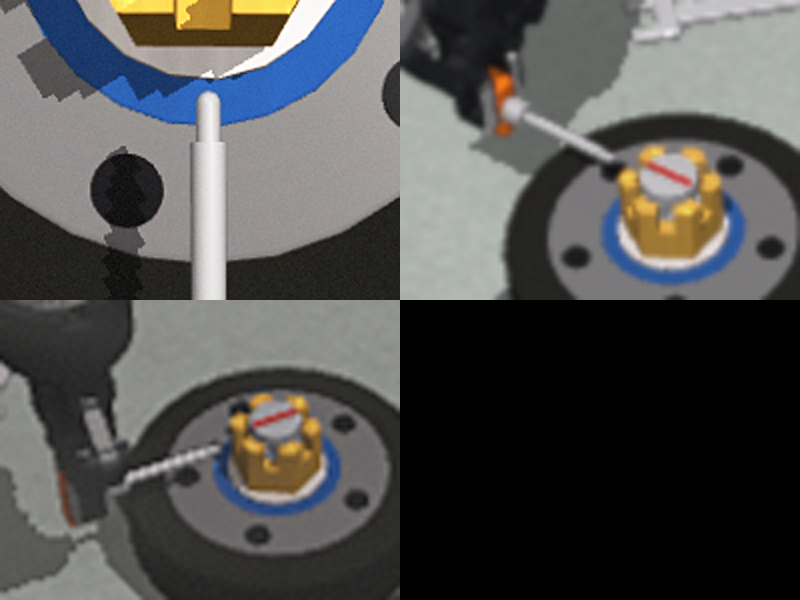

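```bash
python3 - <<'E'
from h import *
P={n:np.load(f'{n}4.npy',allow_pickle=True).item() for n in('wrist','side','scene')}
im=cv2.imread('pics/wrist4.png'); p=P['wrist']
hsv=cv2.cvtColor(im,cv2.COLOR_BGR2HSV); red=((hsv[...,0]<6)|(hsv[...,0]>174))&(hsv[...,1]>170)
red[:, :270]=0; red[:,380:]=0; ys,xs=np.nonzero(red[:150]); print('red',len(xs), xs.mean() if len(xs) else 0, (ys.min(),ys.max()) if len(xs) else 0)
u=np.array([np.cos(2.605),np.sin(2.605)]); n=np.array([u[1],-u[0]]); A=np.array([.5376,-.1114])
def lat(X): d=X[:2]-A; return round(d@u*1000,1),round(d@n*1000,2)
if len(xs):
    Q=np.array([onz(p,a,b,.1)[:2] for a,b in zip(xs,ys)]); print('red lat',lat(Q.mean(0)))
g=hsv; 
for y in(125,140,155,170):
    row=im[y,290:350].astype(int).mean(1); s=(hsv[y,290:350,1]<40)&(row>135); q=np.nonzero(s)[0]+290; print(y,q.min(),q.max(),lat(onz(p,(q.min()+q.max())/2,y,.088)),'width mm',np.linalg.norm(onz(p,q.max()+.5,y,.088)-onz(p,q.min()-.5,y,.088))*1000)
# tip triangulation
obs=[('wrist',320.5,90.5),('side',281.8,200),('scene',276,234)]
M=0;b=0
for nme,a,c in obs:
    o,d=ray(P[nme],a,c); d/=np.linalg.norm(d); K=np.eye(3)-np.outer(d,d); M=M+K; b=b+K@o
X=np.linalg.solve(M,b); print('tip',X,lat(X)); print([proj(P[k],X)-np.array([a,c]) for k,a,c in obs])
# collar face centre: side crop (512,108)->, scene crop(125,480)
obs=[('side',228+118/4,160+110/4),('scene',221+128/4,197+178/4)]
M=0;b=0
for nme,a,c in obs:
    o,d=ray(P[nme],a,c); d/=np.linalg.norm(d); K=np.eye(3)-np.outer(d,d); M=M+K; b=b+K@o
X=np.linalg.solve(M,b); print('collar',X,lat(X)); print([proj(P[k],X)-np.array([a,c]) for k,a,c in obs])
E
```

```text
red 143 317.0 (np.int64(0), np.int64(10))
red lat (np.float64(-12.0), np.float64(0.01))
125 293 349 (np.float64(-45.9), np.float64(1.14)) width mm 19.259524495936116
140 298 349 (np.float64(-50.8), np.float64(1.99)) width mm 17.723791868917267
155 290 349 (np.float64(-55.9), np.float64(0.62)) width mm 20.638170843033823
170 290 349 (np.float64(-61.0), np.float64(0.6)) width mm 20.83165153310763
tip [ 0.567405   -0.12799333  0.08813433] (np.float64(-34.1), np.float64(0.98))
[array([-0.06009385, -2.09421487]), array([-0.09495208,  0.00252007]), array([-0.21830982,  0.061002  ])]
collar [ 0.62043836 -0.15192557  0.09752099] (np.float64(-91.9), np.float64(7.52))
[array([-0.175318  ,  0.60234577]), array([-0.26566269, -0.52544625])]
```

```bash
python3 - <<'E'
from h import *
P={n:np.load(f'{n}4.npy',allow_pickle=True).item() for n in('side','scene')}
obs=[];t=[]
for n,(x0,y0) in dict(side=(228,160),scene=(221,197)).items():
    im=cv2.imread(f'pics/{n}4.png'); h=cv2.cvtColor(im,cv2.COLOR_BGR2HSV)
    m=((h[...,0]<8)|(h[...,0]>172))&(h[...,1]>90); k=np.zeros_like(m); k[y0:y0+75,x0+40:x0+100]=m[y0:y0+75,x0+40:x0+100]
    ys,xs=np.nonzero(k); print(n,len(xs),xs.min(),xs.max(),ys.min(),ys.max()); w=h[ys,xs,1].astype(float); obs.append((n,(xs*w).sum()/w.sum(),(ys*w).sum()/w.sum()))
    a=(x0+15,y0+0) ; print(a); t.append(cv2.resize(im[a[1]:a[1]+60,a[0]:a[0]+80],(640,480)[:2],interpolation=cv2.INTER_CUBIC)[:,:640])
M=0;b=0
for nme,a,c in obs:
    o,d=ray(P[nme],a,c); d/=np.linalg.norm(d); K=np.eye(3)-np.outer(d,d); M=M+K; b=b+K@o
X=np.linalg.solve(M,b); print('red',X,[proj(P[k],X)-np.array([a,c]) for k,a,c in obs])
cv2.imwrite('pics/c5.png',np.hstack([cv2.resize(q,(400,300)) for q in t]))
E
```

```text
side 20 290 300 200 205
(243, 160)
scene 15 284 294 224 228
(236, 197)
red [ 0.53799585 -0.11143293  0.09942566] [array([ 0.02638946, -0.09053205]), array([0.03789478, 0.07441557])]
```

View pics/c5.png

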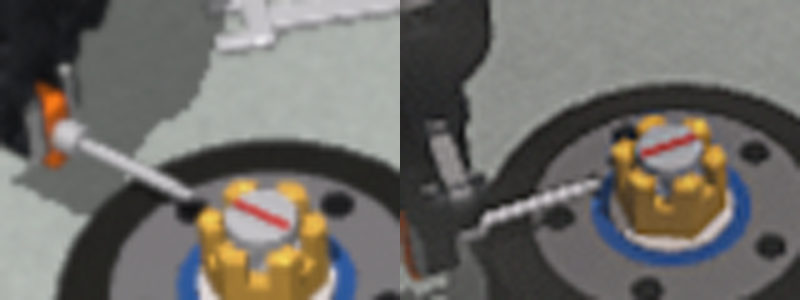

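The red-line check point triangulates to z=0.0994 against a true 0.100. The pin tip is about 0.9 mm off in tool y and about 2 mm too high, so I correct that.

```bash
python3 -m pendant '[{"fingers":10,"delta_pos":[0,-0.9,2.3],"angular":[0,0,-0.002]},{"fingers":10,"delta_pos":[0,0,0],"angular":[0,0,0]},{"fingers":10,"delta_pos":[0,0,0],"angular":[0,0,0]}]' >/dev/null; cat >> st.py <<'E'
d=s['tcp_pos'][:2]-np.array([.5376,-.1114]); u=np.array([np.cos(2.605),np.sin(2.605)]); n=np.array([u[1],-u[0]])
print('   along',(d@u*1000).round(1),'lat',(d@n*1000).round(2),'Ftool',(R.T@s['wrist_force']).round(1))
E
python3 st.py; python3 -m pendant '[{"fingers":10,"delta_pos":[5,0,0],"angular":[0,0,0]},{"fingers":10,"delta_pos":[5,0,0],"angular":[0,0,0]},{"fingers":10,"delta_pos":[0,0,0],"angular":[0,0,0]}]' >/dev/null; python3 st.py
```

```text
t 17.55 tcp [ 0.6373 -0.1712  0.0781] yaw x,y 2.604 1.0332 zax [ 2.e-04 -1.e-04 -1.e+00] j6 0.154 F [ 0.  -1.  -0.7] M [0.002 0.012 0.044] tau6 -0.004 gap 0.0133
   along -116.3 lat -0.46 Ftool [-0.5 -0.8  0.7]
t 17.85 tcp [ 0.6278 -0.1654  0.078 ] yaw x,y 2.6043 1.0335 zax [-9.e-04  3.e-04 -1.e+00] j6 0.156 F [ 1.   0.2 -1. ] M [0.053 0.016 0.024] tau6 0.008 gap 0.013
   along -105.2 lat -0.34 Ftool [-0.7  0.7  1. ]
```

```bash
python3 -m pendant '[{"fingers":10,"delta_pos":[3,0.1,0],"angular":[0,0,0]},{"fingers":10,"delta_pos":[3,0,0],"angular":[0,0,0]}]' >/dev/null; python3 st.py; python3 -m pendant '[{"fingers":10,"delta_pos":[3,0,0],"angular":[0,0,0]},{"fingers":10,"delta_pos":[2,0,0],"angular":[0,0,0]}]' >/dev/null; python3 st.py;  python3 -m pendant '[{"fingers":10,"delta_pos":[2,0,0],"angular":[0,0,0]}]' >/dev/null; python3 st.py
```

```text
t 18.05 tcp [ 0.6235 -0.1628  0.0781] yaw x,y 2.604 1.0332 zax [ 2.e-04 -2.e-04 -1.e+00] j6 0.158 F [ 0.   0.4 -0.8] M [0.028 0.057 0.045] tau6 -0.007 gap 0.0131
   along -100.1 lat -0.28 Ftool [0.2 0.4 0.8]
t 18.25 tcp [ 0.619  -0.1601  0.078 ] yaw x,y 2.6041 1.0333 zax [-1.e-04 -0.e+00 -1.e+00] j6 0.159 F [ 0.5  0.  -0.5] M [-0.    -0.009 -0.009] tau6 -0.003 gap 0.0133
   along -94.9 lat -0.27 Ftool [-0.4  0.3  0.5]
t 18.35 tcp [ 0.6174 -0.1593  0.078 ] yaw x,y 2.604 1.0332 zax [ 1.e-04 -2.e-04 -1.e+00] j6 0.159 F [-1.   0.9 -0.8] M [ 0.002 -0.051 -0.007] tau6 -0.005 gap 0.0132
   along -93.1 lat -0.33 Ftool [1.3 0.2 0.8]
```

```bash
python3 -m pendant '[{"fingers":10,"delta_pos":[2,0,0],"angular":[0,0,0]}]' >/dev/null; python3 st.py; python3 -m pendant '[{"fingers":10,"delta_pos":[2,0,0],"angular":[0,0,0]}]' >/dev/null; python3 st.py
```

```text
t 18.45 tcp [ 0.6158 -0.1582  0.078 ] yaw x,y 2.604 1.0332 zax [ 1.e-04 -2.e-04 -1.e+00] j6 0.16 F [ 0.2  0.4 -1.7] M [-0.01   0.02  -0.024] tau6 -0.005 gap 0.0132
   along -91.1 lat -0.31 Ftool [0.  0.5 1.7]
t 18.55 tcp [ 0.614  -0.1572  0.078 ] yaw x,y 2.604 1.0332 zax [ 0.e+00 -1.e-04 -1.e+00] j6 0.16 F [-0.3  0.7 -0.1] M [ 0.012  0.036 -0.059] tau6 -0.005 gap 0.0134
   along -89.1 lat -0.31 Ftool [0.6 0.5 0.1]
```

The nose is inside the hole with no force. I continue in small steps while the full shaft enters.

```bash
python3 -m pendant '[{"fingers":10,"delta_pos":[2,0,0],"angular":[0,0,0]}]' >/dev/null; python3 st.py|tail -1; python3 -m pendant '[{"fingers":10,"delta_pos":[2,0,0],"angular":[0,0,0]}]' >/dev/null; python3 st.py|tail -1; python3 -m pendant '[{"fingers":10,"delta_pos":[2,0,0],"angular":[0,0,0]}]' >/dev/null; python3 st.py|tail -1; python3 -m pendant '[{"fingers":10,"delta_pos":[3,0,0],"angular":[0,0,0]}]' >/dev/null; python3 st.py
```

```text
along -87.1 lat -0.3 Ftool [0.2 0.5 0.4]
   along -85.1 lat -0.3 Ftool [-0.2 -0.3 -0. ]
   along -83.1 lat -0.29 Ftool [0.2 0.1 1.1]
t 18.95 tcp [ 0.6064 -0.1526  0.078 ] yaw x,y 2.604 1.0332 zax [ 1.e-04 -1.e-04 -1.e+00] j6 0.163 F [-0.   0.  -1.1] M [-0.009  0.004 -0.061] tau6 -0.01 gap 0.0134
   along -80.2 lat -0.29 Ftool [0.  0.  1.1]
```

```bash
python3 -m pendant '[{"fingers":10,"delta_pos":[3,0,0],"angular":[0,0,0]},{"fingers":10,"delta_pos":[3,0,0],"angular":[0,0,0]}]' >/dev/null; python3 st.py|tail -1; python3 -m pendant '[{"fingers":10,"delta_pos":[3,0,0],"angular":[0,0,0]},{"fingers":10,"delta_pos":[3,0,0],"angular":[0,0,0]}]' >/dev/null; python3 st.py|tail -1; python3 -m pendant '[{"fingers":10,"delta_pos":[3,0,0],"angular":[0,0,0]},{"fingers":10,"delta_pos":[3,0,0],"angular":[0,0,0]}]' >/dev/null; python3 st.py|tail -1; python3 -m pendant '[{"fingers":10,"delta_pos":[3,0,0],"angular":[0,0,0]},{"fingers":10,"delta_pos":[3,0,0],"angular":[0,0,0]}]' >/dev/null; python3 st.py|tail -1
```

```text
along -74.0 lat -0.29 Ftool [-0.3  0.1 -0.2]
   along -68.0 lat -0.27 Ftool [-0.1 -0.8  0.1]
   along -62.0 lat -0.24 Ftool [0.1 0.3 1. ]
   along -56.0 lat -0.27 Ftool [ 0.1 -0.6 -0.2]
```

```bash
python3 -m pendant '[{"fingers":10,"delta_pos":[2,0,0],"angular":[0,0,0]},{"fingers":10,"delta_pos":[2,0,0],"angular":[0,0,0]}]' >/dev/null; python3 st.py|tail -1; python3 -m pendant '[{"fingers":10,"delta_pos":[1,0,0],"angular":[0,0,0]},{"fingers":10,"delta_pos":[0,0,0],"angular":[0,0,0]}]' >/dev/null; python3 st.py|tail -1; python3 -m pendant '[{"fingers":10,"delta_pos":[1,0,0],"angular":[0,0,0]},{"fingers":10,"delta_pos":[0,0,0],"angular":[0,0,0]}]' >/dev/null; python3 st.py|tail -1; python3 -m pendant '[{"fingers":10,"delta_pos":[0.7,0,0],"angular":[0,0,0]},{"fingers":10,"delta_pos":[0,0,0],"angular":[0,0,0]}]' >/dev/null; python3 st.py|tail -1
```

```text
along -52.1 lat -0.25 Ftool [-0.5 -0.3  0.3]
   along -51.1 lat -0.28 Ftool [-0.3  0.6  0.2]
   along -50.2 lat -0.24 Ftool [ 0.1 -0.3  0.6]
   along -49.5 lat -0.27 Ftool [-0.2  0.   0.6]
```

```bash
python3 -m pendant '[{"fingers":10,"delta_pos":[0.6,0,0],"angular":[0,0,0]},{"fingers":10,"delta_pos":[0,0,0],"angular":[0,0,0]}]' >/dev/null; python3 st.py|tail -1; python3 -m pendant '[{"fingers":10,"delta_pos":[0.6,0,0],"angular":[0,0,0]},{"fingers":10,"delta_pos":[0,0,0],"angular":[0,0,0]}]' >/dev/null; python3 st.py|tail -1; python3 -m pendant '[{"fingers":10,"delta_pos":[0.6,0,0],"angular":[0,0,0]},{"fingers":10,"delta_pos":[0,0,0],"angular":[0,0,0]}]' >/dev/null; python3 st.py|tail -1
```

```text
along -48.9 lat -0.28 Ftool [-0.4 -0.   0.1]
   along -48.2 lat -0.28 Ftool [-0.3 -0.3  0.6]
   along -47.6 lat -0.26 Ftool [0.  0.5 0.6]
```

```bash
python3 -m pendant '[{"fingers":10,"delta_pos":[0.5,0,0],"angular":[0,0,0]},{"fingers":10,"delta_pos":[0,0,0],"angular":[0,0,0]}]' >/dev/null; python3 st.py|tail -1; python3 -m pendant '[{"fingers":10,"delta_pos":[0.5,0,0],"angular":[0,0,0]},{"fingers":10,"delta_pos":[0,0,0],"angular":[0,0,0]}]' >/dev/null; python3 st.py|tail -1;  python3 - <<'E'
from h import *
t=[]
for n in('side','scene'):
    im,p=grab(n); cv2.imwrite(f'pics/{n}6.png',im)
    x,y=[int(v) for v in proj(p,(.55,-.12,.09))]; x0,y0=x-40,y-30; t.append(cv2.resize(im[y0:y0+60,x0:x0+80],(400,300),interpolation=cv2.INTER_CUBIC))
cv2.imwrite('pics/c6.png',np.hstack(t))
E
```

```text
along -47.5 lat -0.26 Ftool [-0.1  0.4  1.4]
   along -47.3 lat -0.24 Ftool [-1.6  0.1  1.2]
```

View pics/c6.png

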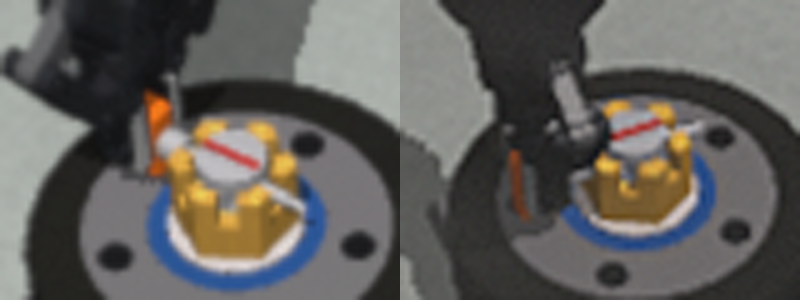

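The nose is out on the far side, at (300,210) in the side half and (700,128) in the scene half, and the collar is at the nut. The advance has stalled, so I push once more gently to feel contact, then release.

```bash
python3 -m pendant '[{"fingers":10,"delta_pos":[0.5,0,0],"angular":[0,0,0]},{"fingers":10,"delta_pos":[0,0,0],"angular":[0,0,0]}]' >/dev/null; python3 st.py|tail -1; python3 -m pendant '[{"fingers":10,"delta_pos":[0.5,0,0],"angular":[0,0,0]},{"fingers":10,"delta_pos":[0,0,0],"angular":[0,0,0]}]' >/dev/null; python3 st.py|tail -1
```

```text
along -47.0 lat -0.26 Ftool [-3.3  0.2  2. ]
   along -46.8 lat -0.24 Ftool [-4.7 -0.3  1.2]
```

Contact is firm: 3.3 then 4.7 N with little advance, so the collar is home. Releasing and rising.

```bash
python3 -m pendant '[{"fingers":30,"delta_pos":[0,0,0],"angular":[0,0,0]},{"fingers":45,"delta_pos":[0,0,0],"angular":[0,0,0]},{"fingers":45,"delta_pos":[0,0,0],"angular":[0,0,0]},{"fingers":45,"delta_pos":[0,0,0],"angular":[0,0,0]}]' >/dev/null; python3 st.py; python3 -m pendant '[{"fingers":45,"delta_pos":[0,0,-10],"angular":[0,0,0]},{"fingers":45,"delta_pos":[0,0,-30],"angular":[0,0,0]},{"fingers":45,"delta_pos":[0,0,-40],"angular":[0,0,0]},{"fingers":45,"delta_pos":[0,0,-40],"angular":[0,0,0]},{"fingers":45,"delta_pos":[0,0,-30],"angular":[0,0,0]},{"fingers":45,"delta_pos":[0,0,0],"angular":[0,0,0]},{"fingers":45,"delta_pos":[0,0,0],"angular":[0,0,0]}]' >/dev/null; python3 st.py
python3 - <<'E'
from h import *
t=[]
for n in('wrist','side'):
    im,p=grab(n); cv2.imwrite(f'pics/{n}7.png',im); np.save(f'{n}7.npy',p,allow_pickle=True)
    w=80 if n=='wrist' else 40; h=w*3//4
    x,y=[int(v) for v in proj(p,(.55,-.12,.09))]; x0,y0=max(0,x-w),max(0,y-h); print(n,x0,y0,w); t.append(cv2.resize(im[y0:y0+2*h,x0:x0+2*w],(400,300),interpolation=cv2.INTER_CUBIC))
cv2.imwrite('pics/c7.png',np.hstack(t))
E
```

```text
t 22.45 tcp [ 0.5763 -0.1347  0.0778] yaw x,y 2.6042 1.0334 zax [-9.e-04  4.e-04 -1.e+00] j6 0.172 F [-0.4 -0.3 -0.4] M [-0.002 -0.018 -0.023] tau6 -0.0 gap 0.0447
   along -45.1 lat -0.23 Ftool [ 0.2 -0.5  0.4]
t 23.15 tcp [ 0.5772 -0.1351  0.2293] yaw x,y 2.604 1.0332 zax [ 2.2e-03 -9.0e-04 -1.0e+00] j6 0.172 F [-0.9  1.3 -0.9] M [0.02  0.023 0.028] tau6 -0.0 gap 0.0451
   along -46.2 lat -0.15 Ftool [1.4 0.6 0.9]
wrist 238 123 80
side 249 172 40
```

View pics/c7.png

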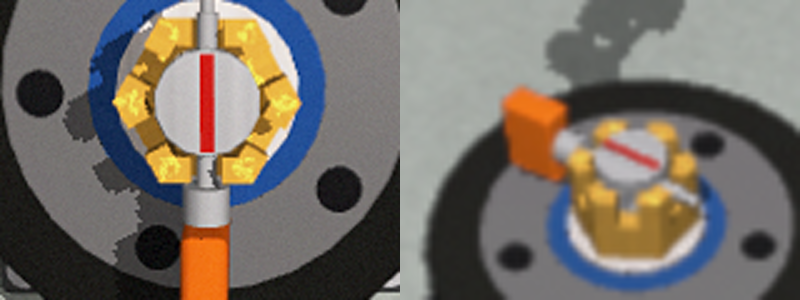

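```bash
python3 - <<'E'
from h import *
p=np.load('wrist7.npy',allow_pickle=True).item(); im=cv2.imread('pics/wrist7.png')
u=np.array([np.cos(2.605),np.sin(2.605)]); A=np.array([.5376,-.1114])
f=lambda x,y,z:((onz(p,x,y,z)[:2]-A)@u*1000).round(1)
print('collar front(top edge)',f(238+208/2.5,123+190/2.5,.095),'nut edge',f(238+170/2.5,123+184/2.5,.095),'collar back',f(238+208/2.5,123+228/2.5,.095))
h=cv2.cvtColor(im,cv2.COLOR_BGR2HSV); k=cv2.inRange(h,(5,180,150),(17,255,255)); k[:200]=0;k[:,:300]=0;k[:,345:]=0; ys,xs=np.nonzero(k); print('handle top front/back',ys.min(),ys.max(),f(xs.mean(),ys.min(),.106),f(xs.mean(),ys.max(),.106))
E
```

```text
collar front(top edge) -25.4 nut edge -23.7 collar back -36.6
handle top front/back 213 250 -33.4 -60.5
```

The handle top spans -33.4 to -60.5 mm along the hole axis, so its centre is at -47.0, exactly where it belongs with the collar home. The robot is clear, so I hand in.

```bash
python3 -c "
from workcell import env
print(env.hand_in(), env.get_state()['clock'])"
```

```text
the job is handed in; nothing more can be done
the job is handed in; nothing more can be done
```

The cart wheel is back in use: the nut is tight, the lock pin is through slot and cross hole with its collar home, and the job is handed in at about 24 s of the 61 s allowed.

- **Nut:** I turned it clockwise with a moment of about 0.38 N m while loose. After about 1.25 rad it jumped to 0.6 N m, which was snug. I carried on about 0.57 rad to the next lined-up slot (jaw direction -0.538 rad, hole -0.536 rad) and let go. The wrist picture showed the slot in line with the red mark.
- **Pin:** The orange pin went in with no feelable side force. At the stop I pushed to 4.7 N, then released it and raised the arm.
- **Last checks:** The wrist picture puts the handle centre 47.0 mm from the axle, as it should be with the collar home.
- **Small disagreements:** One edge reading puts the collar face 1.7 mm short of the nut, within the blur and the 5 mm limit. Before insertion, the cameras and the arm's own reading differed by 1 to 3 mm on pin height. I set the height between the two and it went in freely.
- **Not checked:** I did not measure the other things on the table again; the arm felt no unexpected contact anywhere.

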